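# Check that both handlebar levers stop short of the grips

### The job

A quad's handlebar is clamped in the bench vise: check first the brake lever (right hand, beside the fluid reservoir) and then the clutch lever (left hand). With the backs of your fingers against the front of the blade, press the lever in towards its grip until it comes up hard against its stop, keep a firm push on it there for about a second to show that it stays short of the grip, then ease it all the way back out, without letting it fly back, before you go on. Only press: do not grip the levers, force them or touch the rubber grips, and leave everything else on the bench where it is.

Things in the scene. Friction and masses are not known exactly. Their poses are not given: they have to be found in the camera images.
- vise: blue bench vise, fixed; origin on the bench under its jaws. x axis points towards the levers (away from the rider's side), z up. Its jaws (tops 160 mm up) hold a black handlebar of 22 mm tube along the vise's y axis; outside the jaws the bar rises to 205 mm above the bench, where it carries the grips; its ends stand 337 mm either side of the origin, swept 35 mm towards -x.
- brake_lever (a joint): turn of the brake lever about its upright pivot, rad: 0 = fully out (rest), growing as it is pressed in; 0.25 = rigid stop, its tip still 19 mm short of the rubber grip. A spring pushes it out at all times: 2.6 N at the press point when out, 5 N just before the stop; a firm push there is 10 to 20 N. Let go, it flies back.
- brake_press (a point): on the front face (away from the grip) of the aluminium brake lever's blade, at mid-height, 205 mm above the bench; right-hand (vise's -y side), by a grey master cylinder with black-capped reservoir. Blade 10 mm thick, 18 mm tall, 73 mm from here towards the pivot, 45 mm to the tip. x away from the grip (press along -x), -y to the bar's end, z up, turning with it. Comes in 30 mm to the stop.
- brake_pivot (a point): brake lever's pivot, on its upright axis at the blade's mid-height, 36 mm ahead of the handlebar's axis; axes as for brake_press, which lies 115 mm outboard (-y) and 49 mm ahead (x) of it. Perch parts reach 46 mm above the grip's axis up to 30 mm inboard of here; ahead of, above and below the blade there is free air.
- brake_grip: black ribbed rubber grip behind the brake lever, fixed, 31 mm diameter (flange 42 mm), 120 mm long, its axis level 205 mm above the bench and 85 mm behind the resting blade's front face. Origin on the grip's axis, 82 mm inboard of its inner end; -y runs along the grip to the bar's end, x points towards the lever.
- brake_inner: inner face of the brake lever's blade, the side that looks at the grip (a layer of the blade, moving with it); origin at the lever's pivot
- clutch_lever (a joint): turn of the clutch lever about its upright pivot, rad: 0 = fully out (rest), growing as it is pressed in; 0.25 = rigid stop, its tip still 19 mm short of the rubber grip. A spring pushes it out at all times: 2.6 N at the press point when out, 5 N just before the stop; a firm push there is 10 to 20 N. Let go, it flies back.
- clutch_press (a point): on the front face (away from the grip) of the aluminium clutch lever's blade, at mid-height, 205 mm above the bench; left-hand (vise's +y side), by a cable adjuster with a brass wheel. Blade 10 mm thick, 18 mm tall, 73 mm from here towards the pivot, 45 mm to the tip. x away from the grip (press along -x), +y to the bar's end, z up, turning with it. Comes in 30 mm to the stop.
- clutch_pivot (a point): clutch lever's pivot, on its upright axis at the blade's mid-height, 36 mm ahead of the handlebar's axis; axes as for clutch_press, which lies 115 mm outboard (+y) and 49 mm ahead (x) of it. Perch parts reach 46 mm above the grip's axis up to 30 mm inboard of here; ahead of, above and below the blade there is free air.
- clutch_grip: black ribbed rubber grip behind the clutch lever, fixed, 31 mm diameter (flange 42 mm), 120 mm long, its axis level 205 mm above the bench and 85 mm behind the resting blade's front face. Origin on the grip's axis, 82 mm inboard of its inner end; +y runs along the grip to the bar's end, x points towards the lever.
- clutch_inner: inner face of the clutch lever's blade, the side that looks at the grip (a layer of the blade, moving with it); origin at the lever's pivot
- fluid_bottle: loose white brake-fluid bottle with blue cap, 62 mm diameter, 150 mm tall, origin under its centre; a bystander
- spanner: loose steel spanner, 170 mm long, lying flat; a bystander
- oil_filter: loose yellow spin-on oil filter, 76 mm diameter, 88 mm tall, origin under its centre; a bystander
- parts_carton: loose small brown carton, 90 x 65 x 50 mm, origin under its centre; a bystander
- bearing: loose steel ball bearing lying flat, 68 mm diameter, 16 mm high, origin under its centre; a bystander
- paint_cup: loose white open cup, 84 mm rim, 95 mm tall, origin under its centre; a bystander
- spare_lever: loose dark spare lever lying flat on the table, about 155 mm long and 16 mm high, origin under its middle; a bystander, not one of the levers to check

How it is judged:
By the outcome, as a careful person would: the job done as asked, in the order asked, and still so for the second after the job is handed in, with the robot touching nothing.
It also fails if it takes over 54 s, if anything falls off the work surface, if the arm or the gripper's body presses on something with over 40 N, if the wrist force passes 120 N, or if a joint passes its speed limit or range.

### The arm

A 6-joint arm with a two-finger parallel gripper is mounted at the origin on the work surface. World frame = base frame: x ahead of the robot, y to its left, z up, the work surface at z = 0. Lengths are in m, angles in rad, forces in N, time in s.
With the tool pointing down it reaches from about 0.225 to 0.725 m from the base axis. Payload 3.1 kg.
Tool frame: the origin (TCP) lies midway between the tips of the shut fingers; the grasp point (between the pads) lies r.grip_depth behind it (r.grip_depth is the distance from the TCP to the grasp point, in m); x points along the fingers, y is the direction in which the jaws open and shut, and the axes are right-handed (so a half turn about x gives the same grasp; the last joint's range is limited). The gripper opens to 85 mm and grips with 20 to 120 N. Pads are 22 mm wide; open, the fingers measure 114 mm over their backs; the gripper's body (76 mm by 85 mm) begins 54 mm behind the grasp point. The pads swing forward as they close: fully open they stand 13 mm farther back than shut.
Start: joints at [-1.325, 0.048, 0.099, 1.622, 0, 1.443], TCP at [0.192, -0.489, 0.231] pointing down, gripper open.
Joint ranges: [-2.91, 2.91], [-0.99, 1.94], [-1.21, 1.42], [-2.12, 2.29], [-1.49, 1.47], [-3.14, 3.14]. Speed limits (rad/s): [2.79, 2.79, 3.14, 3.14, 3.14, 3.14].

### API

Orientations are given as a unit quaternion [x, y, z, w].
In Python, from workcell import r, viewer, job gives the robot as it stands.
- The arm moves only by the tool play_rows, never from a script. Its argument "commands" is a list that holds one entry, the list of rows, each a list of 6 numbers: the shift along the tool's x, y, z in mm, then the turn, a rotation vector about the tool's x, y, z in rad. In form: [[[x, y, z, wx, wy, wz], ...]]. A call has 1 to 10 rows; each row shifts and turns the pose as measured when the row begins, along the tool's axes as they then stand; what a row does not reach is not made up. A row lasts 1/8 s, in which the tool goes at most 62.5 mm and 10.7 degrees, less where a joint would pass 70% of its speed; a pose out of reach is approached as far as the arm can. A call is refused whole if a number of a shift passes 62.5 or a number of a turn 0.188, either way. A call with a gripper value outside its range is refused whole. "grip" is the opening, from -1 (shut) to 1 (fully open), set as the call begins (left out, the last holds). The fingers move at their own pace and stop on an object; "squeeze" is the grip in N (left out, the last holds). Time passes only in rows, so rows that do not move let the fingers close. It gives the time, the measured TCP pose, the force and the opening at its end, in the units of the state.
- r.get_obs(): the state, without advancing time (a new reading comes with each control period).
- viewer.snapshot(name): name is "scene" or "top" or "wrist"; returns a dict with "image" (420x560x3 uint8, red, green, blue), "fx", "fy", "cx", "cy" (pixels), "R" (3x3) and "t" (3): a world point X has camera coordinates R X + t; the wrist camera has in their place "mount" (4x4, takes a point from camera to tool coordinates, whose origin is the TCP and whose axes are the tool frame's). Camera axes: x right, y down, z forward; pixel columns grow to the right and rows downward; lengths in m; the calibration is good to about 2 mm. The wrist camera is an equidistant fisheye: a pixel r from the principal point sees the ray r / f radians off the axis. A picture is of the moment at which its call begins: read the wrist's pose just before it. There is no depth.
- job.finish_job(): hands the job in, once; it reports no verdict.
Trained networks look in a picture, given as the dict that the camera call returned (one of the last four; its "shot" number tells which), for a name from the list of things; names that differ only in an ending like _2 or _b are one class to them, and where a whole thing is asked for, a point or a joint stands for the part that bears it (a point fixed in the world has none). Each returns a list of dicts, best first, with "score" (0 to 1); they miss things now and then, are a little off and sometimes report something else, mostly with a low value. They report only what shows in the picture. A call takes as long as a camera call.
- viewer.cut_out(target, picture): "pixels" (420x560 bool, what is visible of it) and "pixel" ([column, row] in pixels, amid what is visible of it).
The state is a dict: "t": time; "q": joint angles; "joint_vel": joint speeds; "joint_efforts": joint torques, N m; "tcp_pos": TCP position; "tcp_rot": TCP orientation; "contact_force": force on the tool from outside, world axes, zero at the start; "moment": the same for the moment, N m; "grip_width": finger opening in m.
Only numpy, scipy, OpenCV 4.12 (cv2) and the standard library are available. Lean on these libraries where they do the work, as an engineer would, in place of code of your own. Each camera call takes 0.05 s, during which the arm holds its last target. There are 200 camera calls.

## Working session

There is one attempt and no reset: what is moved stays moved. The work goes in short steps, Python scripts to look and compute and a tool call to move; the robot and the scene stay as the last step left them, time stands still between calls to the robot, and variables do not carry over. Pictures are saved under pics/ and viewed, about 8 in all and at most 12, crops included, and the job is handed in when it is done.

Besides the shell and the picture viewer there is one more tool, called by a JSON object that holds its "fn" and its "kwargs", one argument or row to a line. play_rows: Moves the arm, as the interface text tells. Its arguments: {"type":"object","properties":{"commands":{"type":"array","items":{"type":"array","items":{"type":"array","items":{"type":"number"}}}},"grip":{"type":"number"},"squeeze":{"type":"number"}},"required":["commands"]}

```bash
ls; mkdir -p pics
python3 - <<'E'
from workcell import r, viewer
import cv2
o=r.get_obs(); print(o, r.grip_depth)
for n in ["scene","top"]:
    s=viewer.snapshot(n); cv2.imwrite(f"pics/{n}0.png",s["image"][:,:,::-1])
    print(n,s["fx"],s["cx"],s["cy"],s["R"],s["t"])
    for k in ["vise","brake_lever","clutch_lever","brake_grip","clutch_grip","brake_press","clutch_press","brake_pivot","clutch_pivot"]:
        print(k,[(round(d["score"],2),d["pixel"],int(d["pixels"].sum())) for d in viewer.cut_out(k,s)[:2]])
E
```

```text
pics
{'t': 0.0, 'q': array([-1.32479321e+00,  4.87343888e-02,  9.75602908e-02,  1.62196659e+00,
        1.03447420e-05,  1.44296903e+00]), 'joint_vel': array([-0.00117999, -0.00012464,  0.00112736,  0.0002533 , -0.00151267,
       -0.00018877]), 'joint_efforts': array([-8.21276785e-05, -3.38784850e+01,  3.20012391e+01,  2.03152554e-02,
       -1.14727259e-04,  3.66979791e-06]), 'tcp_pos': array([ 0.19154998, -0.48815394,  0.23010682]), 'tcp_rot': array([-0.69474473, -0.13222828,  0.69483532, -0.13057303]), 'contact_force': array([ 0.10355398, -0.56215241, -0.59590188]), 'moment': array([-0.0103739 , -0.01932169, -0.01670402]), 'grip_width': 0.08516632962120622} 0.0187
scene 503.65890190984857 281.525683987658 214.4236766203246 [[ 0.65831597  0.75269308 -0.00855713]
 [ 0.50675658 -0.45156516 -0.7343614 ]
 [-0.55661284  0.47910545 -0.67870473]] [-0.31328949 -0.17463742  1.89475434]
vise [(0.69, [281.0, 195.1], 6229)]
brake_lever [(0.9, [212.4, 211.6], 366), (0.73, [329.3, 172.8], 182)]
clutch_lever [(0.8, [355.6, 158.5], 277)]
brake_grip []
clutch_grip [(0.81, [352.8, 143.5], 314), (0.
[... 201 characters left out ...]
1], 904)]
clutch_pivot [(0.61, [356.8, 163.4], 275)]
top 385.72590445511315 280.3903785079548 203.71165198221087 [[-0.00844899 -0.99971178 -0.02247156]
 [-0.98748706  0.01188039 -0.1572519 ]
 [ 0.15747355  0.02086175 -0.98730283]] [-0.03238332  0.55089214  1.08325014]
vise [(0.87, [249.2, 238.1], 8628)]
brake_lever [(0.65, [354.0, 239.4], 292), (0.6, [153.4, 198.4], 313)]
clutch_lever [(0.55, [152.3, 193.6], 314)]
brake_grip [(0.84, [356.3, 271.1], 665), (0.66, [347.4, 239.4], 396)]
clutch_grip []
brake_press [(0.82, [349.3, 238.5], 423), (0.63, [188.0, 235.1], 224)]
clutch_press [(0.76, [150.4, 193.4], 310)]
brake_pivot [(0.61, [348.9, 240.1], 352)]
clutch_pivot [(0.9, [155.2, 199.0], 359)]
```

View pics/top0.png

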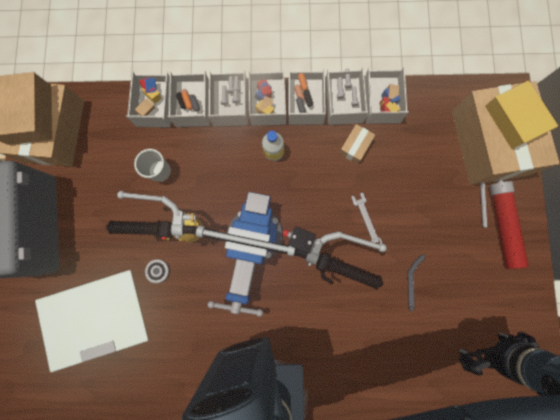

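View pics/scene0.png

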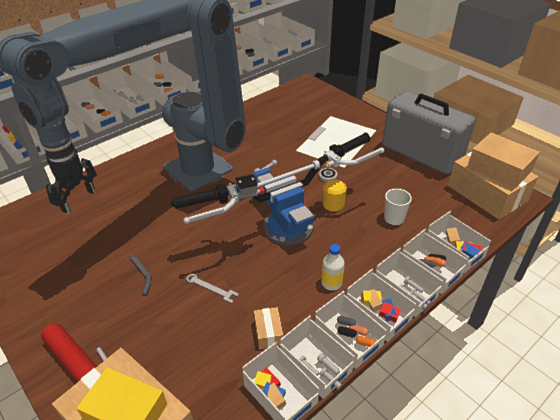

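```bash
cat > h.py <<'E'
import numpy as np, cv2
from workcell import r, viewer
from scipy.spatial.transform import Rotation as Ro
def back(s,px,z):
    d=np.array([(px[0]-s["cx"])/s["fx"],(px[1]-s["cy"])/s["fy"],1.]); R=np.array(s["R"]); c=-R.T@s["t"]; d=R.T@d
    return c+d*(z-c[2])/d[2]
def proj(s,X):
    c=np.array(s["R"])@np.array(X,float)+s["t"]; return np.array([s["fx"]*c[0]/c[2]+s["cx"],s["fy"]*c[1]/c[2]+s["cy"]])
E
python3 - <<'E'
from h import *
t=viewer.snapshot("top"); s=viewer.snapshot("scene")
for nm,p in dict(endL=(110,228),endR=(378,284),tipR=(381,247),tipL=(122,195)).items(): print(nm,back(t,p,.205).round(3))
for nm,p in dict(endL=(371,138),endR=(175,203),tipR=(188,219),tipL=(382,150)).items(): print("s",nm,back(s,p,.205).round(3))
im=cv2.resize(t["image"][175:300,95:395,::-1],None,fx=2.66,fy=2.66,interpolation=cv2.INTER_CUBIC); cv2.imwrite("pics/topz.png",im)
E
```

```text
endL [0.468 0.384 0.205]
endR [ 0.327 -0.274  0.205]
tipR [ 0.415 -0.286  0.205]
tipL [0.552 0.359 0.205]
s endL [0.487 0.387 0.205]
s endR [ 0.332 -0.276  0.205]
s tipR [ 0.413 -0.285  0.205]
s tipL [0.555 0.362 0.205]
```

View pics/topz.png

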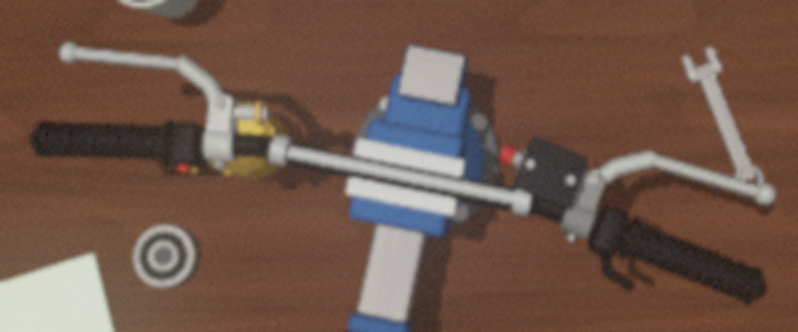

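Run:
```python
from h import *
t=viewer.snapshot("top"); s=viewer.snapshot("scene")
W=lambda c,z=.205: back(t,(95+c[0]/2.66,175+c[1]/2.66),z)[:2]
psi=np.arctan2(.141,.658)*-1; Rv=np.array([[np.cos(psi),-np.sin(psi)],[np.sin(psi),np.cos(psi)]]); o=np.array([.3975,.055])+.035*Rv[:,0]
V=lambda p:(p-o)@Rv
print("vise",o,psi)
for sgn,b,tip,g0,g1 in [(-1,(650,160),(765,195),(600,235),(755,287)),(1,(182,65),(68,52),(205,140),(40,138))]:
    B,T,G0,G1=map(W,(b,tip,g0,g1))
    for n,P in zip("B T G0 G1".split(),(B,T,G0,G1)): print(n,P.round(3),V(P).round(3))
    d=(T-B); print("blade len",np.linalg.norm(d),"ang vise",np.arctan2(*( (d@Rv)*[1,sgn])),"grip ang",np.arctan2(*(((G1-G0)@Rv)*[1,sgn])))
```

```text
vise [0.43172308 0.04766648] -0.2110933332227465
B [ 0.445 -0.186] [ 0.062 -0.225]
T [ 0.412 -0.29 ] [ 0.051 -0.334]
G0 [ 0.377 -0.138] [-0.015 -0.193]
G1 [ 0.329 -0.276] [-0.032 -0.338]
blade len 0.10908342307298528 ang vise -0.09721257580545532 grip ang -0.11984180300803016
B [0.539 0.253] [0.062 0.223]
T [0.553 0.363] [0.053 0.333]
G0 [0.468 0.229] [-0.003  0.184]
G1 [0.471 0.384] [-0.032  0.338]
blade len 0.11053357854450739 ang vise -0.08513331252951382 grip ang -0.1884113280024303
```

```bash
cat >> h.py <<'E'
from scipy.spatial.transform import Slerp
def toolR(yaw,flip=1):  # x down, tool y along yaw direction*flip
    y=flip*np.array([np.cos(yaw),np.sin(yaw),0]); x=np.array([0,0,-1.]); return Ro.from_matrix(np.c_[x,y,np.cross(x,y)])
def delta(pos,R):
    o=r.get_obs(); R0=Ro.from_quat(o["tcp_rot"])
    return R0.inv().apply(np.array(pos)-o["tcp_pos"])*1000, (R0.inv()*R).as_rotvec()
def st():
    o=r.get_obs(); R=Ro.from_quat(o["tcp_rot"]).as_matrix(); print("t",round(o["t"],2),"pos",o["tcp_pos"].round(4),"x",R[:,0].round(3),"yawy",round(float(np.arctan2(R[1,1],R[0,1])),3),"F",np.round(o["contact_force"],1),"q",np.round(o["q"],2),"w",round(o["grip_width"],4))
E
python3 - <<'E'
from h import *
st()
for f in(1,-1): print(delta([.49,-.27,.31],toolR(-.316,f)))
E
```

```text
t 1.2 pos [ 0.1917 -0.4887  0.2313] x [-0.  0. -1.] yawy -1.197 F [ 0.2  0.9 -0. ] q [-1.32  0.05  0.1   1.62 -0.    1.44] w 0.0854
(array([ -78.6959015 ,  -94.70695839, -357.5846755 ]), array([-8.81034908e-01, -2.55667054e-05,  4.43045199e-05]))
(array([ -78.6959015 ,  -94.70695839, -357.5846755 ]), array([2.26055774e+00, 5.35885386e-05, 3.09242123e-05]))
```

{"fn": "play_rows", "kwargs": {
  "commands": [
    [[-16,0,0,-0.176,0,0],[-16,0,0,-0.176,0,0],[-16,0,0,-0.176,0,0],[-16,0,0,-0.176,0,0],[-16,0,0,-0.176,0,0],[0,0,0,0,0,0]]
  ],
  "grip": -1
}}

```text
t: 1.95
tcp_pos: [0.1916, -0.4884, 0.313]
tcp_rot: [0.567, 0.423, -0.567, 0.422]
contact_force: [0.4, 0.1, -0.9]
grip_width: -0.0
```

Run:
```python
from h import *
st(); print(delta([.49,-.27,.31],toolR(-.316)))
```

```text
t 1.95 pos [ 0.1916 -0.4884  0.313 ] x [-0.     0.001 -1.   ] yawy -0.29 F [ 0.4  0.1 -0.9] q [-1.32  0.09  0.31  1.79 -0.    0.54] w -0.0
(array([   3.14822746,  223.44620153, -294.66294807]), array([ 0.02592266, -0.00111689,  0.00070739]))
```

{"fn": "play_rows", "kwargs": {
  "commands": [
    [[0.4,28,-37,0.003,0,0],[0.4,28,-37,0.003,0,0],[0.4,28,-37,0.003,0,0],[0.4,28,-37,0.003,0,0],[0.4,28,-37,0.003,0,0],[0.4,28,-37,0.003,0,0],[0.4,28,-37,0.003,0,0],[0.4,28,-37,0.003,0,0],[0,0,0,0,0,0]]
  ]
}}

```text
t: 3.08
tcp_pos: [0.5037, -0.2694, 0.2993]
tcp_rot: [-0.579, -0.41, 0.58, -0.402]
contact_force: [-0.8, -0.0, 0.9]
grip_width: -0.0002
```

Run:
```python
from h import *
st(); w=viewer.snapshot("wrist"); print({k:v for k,v in w.items() if k!="image"})
cv2.imwrite("pics/w1.png",w["image"][:,:,::-1])
for k in ["brake_lever","brake_press","brake_grip","brake_inner"]:
    print(k,[(round(d["score"],2),d["pixel"],int(d["pixels"].sum())) for d in viewer.cut_out(k,w)[:2]])
```

```text
t 3.08 pos [ 0.5037 -0.2694  0.2993] x [-0.008  0.009 -1.   ] yawy -0.349 F [-0.8 -0.   0.9] q [-0.61  0.22  0.42  1.79  0.    1.31] w -0.0002
{'fx': 325.19226210127806, 'fy': 325.19226210127806, 'cx': 280.65294018498815, 'cy': 211.95101394241206, 'mount': array([[-2.15624859e-05, -2.96715921e-01,  9.54965791e-01,
        -1.42526881e-01],
       [ 9.99999296e-01, -1.13934578e-03, -3.31425025e-04,
         1.09194905e-03],
       [ 1.18637533e-03,  9.54965112e-01,  2.96715736e-01,
        -7.67794231e-02],
       [ 0.00000000e+00,  0.00000000e+00,  0.00000000e+00,
         1.00000000e+00]]), 'shot': 7}
brake_lever [(0.95, [174.0, 163.8], 3593)]
brake_press [(0.75, [175.8, 163.8], 3764)]
brake_grip [(0.57, [99.5, 213.3], 5059)]
brake_inner []
```

View pics/w1.png

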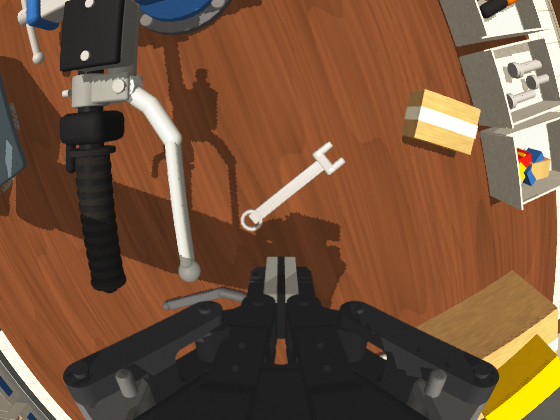

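```bash
cat >> h.py <<'E'
def wback(w,o,px,z):
    u=np.array([(px[0]-w["cx"]),(px[1]-w["cy"])]); rr=np.hypot(*u); th=rr/w["fx"]
    d=np.r_[np.sin(th)*u/rr,np.cos(th)]; M=np.array(w["mount"]); R=Ro.from_quat(o["tcp_rot"]).as_matrix()
    c=R@M[:3,3]+o["tcp_pos"]; d=R@M[:3,:3]@d
    return c+d*(z-c[2])/d[2]
def lever(name,rows=None):
    o=r.get_obs(); w=viewer.snapshot("wrist"); m=viewer.cut_out(name,w)[0]["pixels"]
    return o,w,m
E
python3 - <<'E'
from h import *
o,w,m=lever("brake_lever")
E=[];C=[]
for v in range(150,262,8):
    c=np.where(m[v])[0]; E.append(wback(w,o,(c.max()+.5,v),.200)); C.append(wback(w,o,((c.min()+c.max())/2,v),.208)); 
for A in(E,C):
    A=np.array(A)[:,:2]; p=np.polyfit(A[:,1],A[:,0],1); print(p,"fwd yaw",np.arctan2(-p[0],1),"x@y=-.25",np.polyval(p,-.25),(A[:,0]-np.polyval(p,A[:,1])).round(4))
ys,xs=np.where(m); print("tip row",ys.max(),"tip",wback(w,o,(189,ys.max()),.205),"knob c",wback(w,o,(189,270),.205),"pivot",wback(w,o,(121,86),.216),"top row",ys.min())
E
```

```text
[0.31076519 0.50968517] fwd yaw -0.30130361932502664 x@y=-.25 0.43199387454563865 [-0.0005  0.0005  0.0006 -0.0001 -0.0001 -0.     -0.     -0.0001 -0.0001
 -0.0002 -0.0004 -0.0005  0.0011 -0.0001]
[0.31438315 0.50659467] fwd yaw -0.30459955522198273 x@y=-.25 0.4279988874207432 [-0.0003 -0.0001  0.0004  0.0001  0.0001  0.0002  0.0001 -0.0003  0.
 -0.0001 -0.0003 -0.0005  0.0007 -0.    ]
tip row 276 tip [ 0.40862346 -0.29660904  0.205     ] knob c [ 0.41129706 -0.29137389  0.205     ] pivot [ 0.42550203 -0.13311687  0.216     ] top row 71
```

Run:
```python
from h import *
st(); print(delta([.4835,-.270,.190],toolR(-.303)))
```

```text
t 3.42 pos [ 0.5011 -0.2727  0.3016] x [-0.006  0.006 -1.   ] yawy -0.353 F [ 0.2 -0.8 -0.4] q [-0.62  0.21  0.42  1.79  0.    1.31] w -0.0001
(array([111.70567171, -16.56778553,   4.03830019]), array([-0.04981434, -0.00429093,  0.0075018 ]))
```

{"fn": "play_rows", "kwargs": {
  "commands": [
    [[20,-3,0.7,-0.01,0,0.001],[20,-3,0.7,-0.01,0,0.001],[20,-3,0.7,-0.01,0,0.001],[20,-3,0.7,-0.01,0,0.001],[20,-3,0.7,-0.01,0,0.001],[10,-2,0,0,0,0],[0,0,0,0,0,0]]
  ]
}}

```text
t: 4.3
tcp_pos: [0.4795, -0.2753, 0.1916]
tcp_rot: [0.573, 0.415, -0.571, 0.416]
contact_force: [0.1, 0.2, 0.4]
grip_width: 0.0002
```

Run:
```python
from h import *
st(); print(delta([.431+.0145*.9544,-.2535-.0145*.298,.190],toolR(-.303)))
w=viewer.snapshot("wrist");cv2.imwrite("pics/w2.png",w["image"][:,:,::-1])
```

```text
t 4.3 pos [ 0.4795 -0.2753  0.1916] x [ 0.004  0.001 -1.   ] yawy -0.314 F [0.1 0.2 0.4] q [-0.64  0.11  0.09  1.54  0.    1.24] w 0.0002
(array([  1.44492638, -38.40723279,  -5.87976339]), array([-0.01141191, -0.00185462, -0.00377313]))
```

View pics/w2.png

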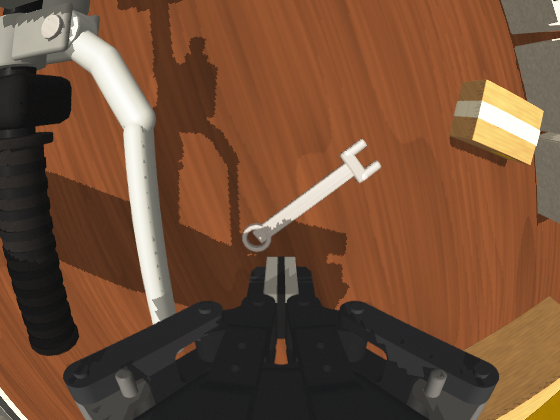

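Run:
```python
from h import *
o=r.get_obs(); w=viewer.snapshot("wrist"); R=Ro.from_quat(o["tcp_rot"])
for px in [(250,270),(250,300),(190,305),(222,310),(210,320),(70,375)]:
    print(px,[(d,(R.inv().apply(wback(w,o,px,o["tcp_pos"][2]+d)-o["tcp_pos"])*1000).round(0)[1:]) for d in (.0,.02,.03,.04,.05,.07)])
```

```text
(250, 270) [(0.0, array([-14.,  -3.])), (0.02, array([-12., -13.])), (0.03, array([-11., -18.])), (0.04, array([-10., -23.])), (0.05, array([ -9., -29.])), (0.07, array([ -7., -39.]))]
(250, 300) [(0.0, array([-15.,  15.])), (0.02, array([-13.,   2.])), (0.03, array([-11.,  -4.])), (0.04, array([-10., -11.])), (0.05, array([ -9., -17.])), (0.07, array([ -7., -30.]))]
(190, 305) [(0.0, array([-47.,  19.])), (0.02, array([-41.,   6.])), (0.03, array([-37.,  -1.])), (0.04, array([-34.,  -8.])), (0.05, array([-30., -14.])), (0.07, array([-24., -28.]))]
(222, 310) [(0.0, array([-30.,  22.])), (0.02, array([-26.,   8.])), (0.03, array([-24.,   1.])), (0.04, array([-21.,  -6.])), (0.05, array([-19., -13.])), (0.07, array([-15., -27.]))]
(210, 320) [(0.0, array([-37.,  29.])), (0.02, array([-32.,  14.])), (0.03, array([-29.,   7.])), (0.04, array([-27.,  -1.])), (0.05, array([-24.,  -8.])), (0.07, array([-18., -23.]))]
(70, 375) [(0.0, array([-157.,   95.])), (0.02, array([-135.,   71.])), (0.03, array([-123.,   59.])), (0.04, array([-112.,   47.])), (0.05, array([-101.,   35.])), (0.07, array([-79.,  11.]))]
```

{"fn": "play_rows", "kwargs": {
  "commands": [
    [[0,-10,-2,-0.003,0,-0.001],[0,-10,-2,-0.003,0,-0.001],[0,-8,-2,-0.003,0,0],[0,-3,0,0,0,0],[0,-3,0,0,0,0],[0,0,0,0,0,0]]
  ]
}}

```text
t: 5.15
tcp_pos: [0.4488, -0.259, 0.1956]
tcp_rot: [0.572, 0.416, -0.568, 0.421]
contact_force: [0.1, -0.2, -0.5]
grip_width: -0.0003
```

Run:
```python
from h import *
st(); print(delta([.431+.0145*.9544,-.2535-.0145*.298,.191],toolR(-.303)))
```

```text
t 5.15 pos [ 0.4488 -0.259   0.1956] x [ 0.008 -0.003 -1.   ] yawy -0.304 F [ 0.1 -0.2 -0.5] q [-0.65  0.02 -0.01  1.54  0.    1.22] w -0.0003
(array([ 4.5512252 , -4.16278827,  0.0878397 ]), array([-0.00099345,  0.0006005 , -0.00848911]))
```

{"fn": "play_rows", "kwargs": {
  "commands": [
    [[2,-1.5,0,0,0,-0.002],[1.5,-1.5,0,0,0,-0.002],[0,-1.5,0,0,0,-0.002],[0,-2.9,1.6,0.025,0,0],[0,-2.9,1.6,0.025,0,0]]
  ]
}}

```text
t: 5.78
tcp_pos: [0.4391, -0.2586, 0.1914]
tcp_rot: [0.582, 0.403, -0.579, 0.404]
contact_force: [2.2, 1.0, -0.3]
grip_width: -0.0002
```

```bash
cat >> h.py <<'E'
def rel(p,yaw,sg):
    """TCP relative to press contact TCP: fwd, out (mm) in resting lever axes"""
    o=r.get_obs(); f=np.array([np.cos(yaw),np.sin(yaw)]); u=sg*np.array([-np.sin(yaw),np.cos(yaw)])
    d=(o["tcp_pos"][:2]-p)*1000; F=np.array(o["contact_force"])[:2]; return "fwd,out",(d@f).round(1),(d@u).round(1),"F",(F@f).round(1),(F@u).round(1)
E
python3 - <<'E'
from h import *
st(); print(rel((.4448,-.2578),-.303,-1))
E
```

```text
t 5.78 pos [ 0.4391 -0.2586  0.1914] x [ 0.004  0.    -1.   ] yawy -0.356 F [ 2.2  1.  -0.3] q [-0.67 -0.   -0.03  1.54  0.    1.26] w -0.0002
('fwd,out', np.float64(-5.2), np.float64(2.5), 'F', np.float64(1.8), np.float64(-1.6))
```

{"fn": "play_rows", "kwargs": {
  "commands": [
    [[0,-2.9,1.6,0.025,0,0],[0,-2.9,1.6,0.025,0,0],[0,-2.9,1.6,0.025,0,0],[0,-2.9,1.6,0.025,0,0]]
  ]
}}

```text
t: 6.28
tcp_pos: [0.4264, -0.26, 0.1917]
tcp_rot: [0.604, 0.371, -0.599, 0.373]
contact_force: [5.3, 0.7, -0.5]
grip_width: -0.0
```

Run:
```python
from h import *
st(); print(rel((.4448,-.2578),-.303,-1))
```

```text
t 6.28 pos [ 0.4264 -0.26    0.1917] x [ 0.008  0.001 -1.   ] yawy -0.463 F [ 5.3  0.7 -0.5] q [-0.69 -0.03 -0.06  1.54  0.01  1.35] w -0.0
('fwd,out', np.float64(-16.9), np.float64(7.6), 'F', np.float64(4.8), np.float64(-2.3))
```

{"fn": "play_rows", "kwargs": {
  "commands": [
    [[0,-2.9,1.6,0.025,0,0],[0,-2.9,1.6,0.025,0,0],[0,-2.9,1.6,0.025,0,0]]
  ]
}}

```text
t: 6.65
tcp_pos: [0.4165, -0.2603, 0.192]
tcp_rot: [0.619, 0.346, -0.613, 0.349]
contact_force: [3.6, 0.4, -0.6]
grip_width: 0.0001
```

Run:
```python
from h import *
st(); print(rel((.4448,-.2578),-.303,-1))
```

```text
t 6.65 pos [ 0.4165 -0.2603  0.192 ] x [ 0.01  0.   -1.  ] yawy -0.543 F [ 3.6  0.4 -0.6] q [-0.7  -0.05 -0.08  1.54  0.01  1.41] w 0.0001
('fwd,out', np.float64(-26.3), np.float64(10.8), 'F', np.float64(3.3), np.float64(-1.5))
```

Now small steps to find the stop.

{"fn": "play_rows", "kwargs": {
  "commands": [
    [[0,-2,0.7,0.008,0,0],[0,-2,0,0,0,0],[0,-2,0,0,0,0]]
  ]
}}

```text
t: 7.02
tcp_pos: [0.4107, -0.2591, 0.192]
tcp_rot: [0.62, 0.342, -0.615, 0.347]
contact_force: [4.0, -2.4, -2.2]
grip_width: 0.0001
```

Run:
```python
from h import *
st(); print(rel((.4448,-.2578),-.303,-1))
```

```text
t 7.03 pos [ 0.4107 -0.2591  0.192 ] x [ 0.01  -0.003 -1.   ] yawy -0.553 F [ 4.  -2.4 -2.2] q [-0.7  -0.07 -0.1   1.53  0.    1.42] w 0.0001
('fwd,out', np.float64(-32.1), np.float64(11.4), 'F', np.float64(4.5), np.float64(1.1))
```

{"fn": "play_rows", "kwargs": {
  "commands": [
    [[0,-2,0,0,0,0],[0,-2,0,0,0,0]]
  ]
}}

```text
t: 7.28
tcp_pos: [0.4099, -0.259, 0.1922]
tcp_rot: [0.621, 0.339, -0.614, 0.35]
contact_force: [9.1, -4.3, -4.0]
grip_width: 0.0002
```

Run:
```python
from h import *
st(); print(rel((.4448,-.2578),-.303,-1))
```

```text
t 7.28 pos [ 0.4099 -0.259   0.1922] x [ 0.017 -0.007 -1.   ] yawy -0.553 F [ 9.1 -4.3 -4. ] q [-0.71 -0.08 -0.11  1.53  0.01  1.42] w 0.0002
('fwd,out', np.float64(-32.9), np.float64(11.6), 'F', np.float64(9.9), np.float64(1.4))
```

{"fn": "play_rows", "kwargs": {
  "commands": [
    [[0,-3,0,0,0,0],[0,-3,0,0,0,0]]
  ]
}}

```text
t: 7.52
tcp_pos: [0.41, -0.2591, 0.1924]
tcp_rot: [0.624, 0.335, -0.611, 0.354]
contact_force: [11.1, -5.0, -5.2]
grip_width: 0.0001
```

Run:
```python
from h import *
st(); print(rel((.4448,-.2578),-.303,-1))
```

```text
t 7.53 pos [ 0.41   -0.2591  0.1924] x [ 0.029 -0.014 -1.   ] yawy -0.553 F [11.1 -5.  -5.2] q [-0.71 -0.1  -0.12  1.52  0.01  1.42] w 0.0001
('fwd,out', np.float64(-32.8), np.float64(11.6), 'F', np.float64(12.1), np.float64(1.5))
```

{"fn": "play_rows", "kwargs": {
  "commands": [
    [[0,-3.3,0,0,0,-0.005],[0,-3.3,0,0,0,-0.005],[0,-3.3,0,0,0,-0.005],[0,-3.3,0,0,0,-0.005]]
  ]
}}

```text
t: 8.02
tcp_pos: [0.4102, -0.2591, 0.1926]
tcp_rot: [0.626, 0.333, -0.609, 0.356]
contact_force: [10.6, -4.4, -5.9]
grip_width: -0.0002
```

Run:
```python
from h import *
st(); print(rel((.4448,-.2578),-.303,-1))
```

```text
t 8.03 pos [ 0.4102 -0.2591  0.1926] x [ 0.037 -0.017 -0.999] yawy -0.553 F [10.6 -4.4 -5.9] q [-0.71 -0.11 -0.13  1.51  0.01  1.41] w -0.0002
('fwd,out', np.float64(-32.7), np.float64(11.6), 'F', np.float64(11.5), np.float64(1.0))
```

{"fn": "play_rows", "kwargs": {
  "commands": [
    [[0,-4.2,0,0,0,-0.008],[0,-4.2,0,0,0,-0.008],[0,-4.2,0,0,0,-0.008],[0,-4.2,0,0,0,-0.008],[0,-4.2,0,0,0,-0.008],[0,-4.2,0,0,0,-0.008]]
  ]
}}

```text
t: 8.78
tcp_pos: [0.4101, -0.2591, 0.1927]
tcp_rot: [0.628, 0.332, -0.607, 0.358]
contact_force: [12.5, -5.7, -7.2]
grip_width: -0.0001
```

Run:
```python
from h import *
st(); print(rel((.4448,-.2578),-.303,-1))
```

```text
t 8.78 pos [ 0.4101 -0.2591  0.1927] x [ 0.043 -0.017 -0.999] yawy -0.552 F [12.5 -5.7 -7.2] q [-0.71 -0.11 -0.13  1.5   0.02  1.41] w -0.0001
('fwd,out', np.float64(-32.7), np.float64(11.5), 'F', np.float64(13.6), np.float64(1.7))
```

{"fn": "play_rows", "kwargs": {
  "commands": [
    [[0,-4.2,0,0,0,-0.008],[0,-4.2,0,0,0,-0.008],[0,-2,0,0,0,-0.008],[0,0,0,0,0,-0.01],[0,2,-1,-0.015,0,-0.008],[0,2.5,-1.4,-0.022,0,-0.005],[0,2.5,-1.4,-0.022,0,-0.005],[0,2.5,-1.4,-0.022,0,-0.005],[0,2.5,-1.4,-0.022,0,-0.005]]
  ]
}}

```text
t: 9.9
tcp_pos: [0.4246, -0.26, 0.1919]
tcp_rot: [0.6, 0.378, -0.595, 0.379]
contact_force: [3.1, -3.7, -2.5]
grip_width: 0.0
```

Run:
```python
from h import *
st(); print(rel((.4448,-.2578),-.303,-1))
```

```text
t 9.9 pos [ 0.4246 -0.26    0.1919] x [ 0.007  0.004 -1.   ] yawy -0.441 F [ 3.1 -3.7 -2.5] q [-0.69 -0.03 -0.06  1.54  0.01  1.32] w 0.0
('fwd,out', np.float64(-18.6), np.float64(8.1), 'F', np.float64(4.1), np.float64(2.6))
```

{"fn": "play_rows", "kwargs": {
  "commands": [
    [[0,2.3,-1.2,-0.017,0,0],[0,2.3,-1.2,-0.017,0,0],[0,2.3,-1.2,-0.017,0,0],[0,2.3,-1.2,-0.017,0,0],[0,2.3,-1.2,-0.017,0,0],[0,2.3,-1.2,-0.017,0,0]]
  ]
}}

```text
t: 10.65
tcp_pos: [0.4405, -0.2593, 0.1922]
tcp_rot: [0.578, 0.41, -0.574, 0.411]
contact_force: [2.7, -2.9, -1.2]
grip_width: 0.0002
```

Run:
```python
from h import *
st(); print(rel((.4448,-.2578),-.303,-1))
```

```text
t 10.65 pos [ 0.4405 -0.2593  0.1922] x [ 0.005  0.002 -1.   ] yawy -0.332 F [ 2.7 -2.9 -1.2] q [-0.67  0.   -0.02  1.54  0.    1.24] w 0.0002
('fwd,out', np.float64(-3.7), np.float64(2.7), 'F', np.float64(3.5), np.float64(1.9))
```

Ease to free, then clear away.

{"fn": "play_rows", "kwargs": {
  "commands": [
    [[0,1.5,-0.7,-0.01,0,0],[0,1.5,-0.7,-0.01,0,0],[0,1.5,-0.7,-0.01,0,0],[0,1.5,0,0,0,0],[0,1.5,0,0,0,0],[0,1.5,0,0,0,0],[0,4,0,0,0,0],[0,10,0,0,0,0],[0,20,0,0,0,0],[0,20,0,0,0,0]]
  ]
}}

```text
t: 11.9
tcp_pos: [0.5017, -0.2743, 0.1924]
tcp_rot: [0.571, 0.421, -0.568, 0.418]
contact_force: [0.6, -0.8, -0.4]
grip_width: 0.0001
```

Run:
```python
from h import *
st(); print(rel((.4448,-.2578),-.303,-1))
o,w,m=lever("brake_lever")
A=np.array([wback(w,o,(np.where(m[v])[0].max()+.5,v),.200) for v in range(150,250,10) if m[v].any()])[:,:2]; p=np.polyfit(A[:,1],A[:,0],1); print("yaw",np.arctan2(-p[0],1),"x@-.25",np.polyval(p,-.25))
```

```text
t 11.9 pos [ 0.5017 -0.2743  0.1924] x [ 0.001  0.006 -1.   ] yawy -0.3 F [ 0.6 -0.8 -0.4] q [-0.62  0.17  0.15  1.56  0.01  1.25] w 0.0001
('fwd,out', np.float64(59.2), np.float64(-1.2), 'F', np.float64(0.8), np.float64(0.6))
yaw -0.31294022970633384 x@-.25 0.4321314855568302
```

{"fn": "play_rows", "kwargs": {
  "commands": [
    [[-30,10,0,0,0,0],[-40,0,0,0,0,0],[-40,0,0,0,0,0],[0,0,0,0,0,0]]
  ]
}}

```text
t: 12.5
tcp_pos: [0.5102, -0.277, 0.3014]
tcp_rot: [0.569, 0.424, -0.568, 0.415]
contact_force: [-0.2, -0.2, -0.4]
grip_width: -0.0
```

Run:
```python
from h import *
st(); print(delta([.614,.315,.31],toolR(-.119)))
```

```text
t 12.5 pos [ 0.5102 -0.277   0.3014] x [-0.006  0.011 -1.   ] yawy -0.299 F [-0.2 -0.2 -0.4] q [-0.62  0.24  0.46  1.8   0.01  1.25] w -0.0
(array([  -2.71719019,  -75.29626515, -596.32594671]), array([-0.18003302, -0.00951171,  0.00853228]))
```

{"fn": "play_rows", "kwargs": {
  "commands": [
    [[-1.5,-6,-48,-0.016,0,0],[-1.5,-5,-48,-0.016,0,0],[-1.5,-5,-48,-0.016,0,0],[-1.5,-4,-48,-0.016,0,0],[-1.5,-3,-48,-0.016,0,0],[-1.5,-2,-48,-0.016,0,0],[-1.5,-1,-48,-0.016,0,0],[-1.5,0,-48,-0.016,0,0],[-1.5,1,-48,-0.016,0,0],[-1.5,2,-48,-0.016,0,0]]
  ]
}}

```text
t: 13.75
tcp_pos: [0.5939, 0.2064, 0.3083]
tcp_rot: [-0.53, -0.472, 0.538, -0.454]
contact_force: [1.2, -0.9, 0.8]
grip_width: -0.0002
```

Run:
```python
from h import *
st(); print(delta([.614,.315,.30],toolR(-.119)))
```

```text
t 13.75 pos [0.5939 0.2064 0.3083] x [-0.025  0.012 -1.   ] yawy -0.143 F [ 1.2 -0.9  0.8] q [0.22 0.41 0.68 1.86 0.02 1.93] w -0.0002
(array([   9.01176166,    4.66098468, -110.30740839]), array([-0.0238111 , -0.00817962,  0.02630392]))
```

{"fn": "play_rows", "kwargs": {
  "commands": [
    [[3,1.5,-37,-0.008,0,0.008],[3,1.5,-37,-0.008,0,0.008],[3,1.5,-30,-0.008,0,0.008],[0,0,0,0,0,0],[0,0,0,0,0,0]]
  ]
}}

```text
t: 14.38
tcp_pos: [0.61, 0.3149, 0.2911]
tcp_rot: [-0.525, -0.475, 0.53, -0.467]
contact_force: [-0.6, 0.3, -0.2]
grip_width: -0.0002
```

Run:
```python
from h import *
st(); o,w,m=lever("clutch_lever"); cv2.imwrite("pics/w3.png",w["image"][:,:,::-1])
ys,xs=np.where(m); print(ys.min(),ys.max(),xs.min(),xs.max())
for v in range(ys.min(),ys.max()+1,12):
    c=np.where(m[v])[0]
    if len(c): print(v,c.min(),c.max(),wback(w,o,(c.max()+.5,v),.200).round(4))
```

```text
t 14.38 pos [0.61   0.3149 0.2911] x [-0.013  0.003 -1.   ] yawy -0.113 F [-0.6  0.3 -0.2] q [0.38 0.58 0.88 1.88 0.01 2.06] w -0.0002
153 301 186 217
153 197 200 [0.5569 0.3706 0.2   ]
165 186 210 [0.5631 0.3607 0.2   ]
177 191 205 [0.5578 0.3522 0.2   ]
189 191 207 [0.5578 0.3429 0.2   ]
201 192 206 [0.5554 0.3338 0.2   ]
213 192 207 [0.5545 0.3243 0.2   ]
225 193 208 [0.5535 0.3145 0.2   ]
237 194 209 [0.5524 0.3046 0.2   ]
249 196 210 [0.5512 0.2943 0.2   ]
261 197 211 [0.55   0.2837 0.2   ]
273 199 212 [0.5486 0.2728 0.2   ]
285 200 213 [0.5471 0.2614 0.2   ]
297 198 217 [0.5482 0.2493 0.2   ]
```

View pics/w3.png

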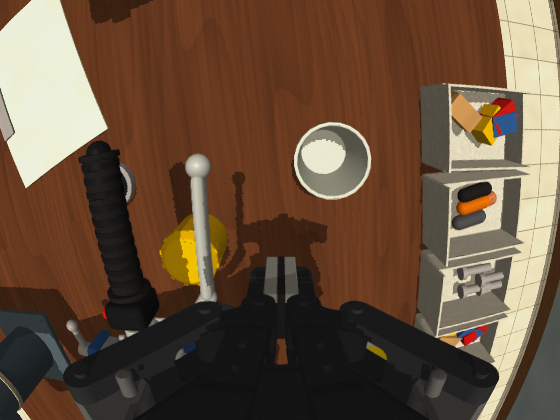

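Run:
```python
from h import *
st(); print(delta([.6035,.3175,.191],toolR(-.112)))
```

```text
t 14.47 pos [0.6101 0.3145 0.2914] x [-0.012  0.004 -1.   ] yawy -0.114 F [ 0.2 -0.1 -0.2] q [0.37 0.58 0.88 1.88 0.01 2.06] w 0.0003
(array([100.52749645,  -5.6388325 ,  -1.97689069]), array([-0.0017127 , -0.00241121,  0.01259557]))
```

{"fn": "play_rows", "kwargs": {
  "commands": [
    [[20,-1,-0.5,0,0,0.003],[20,-1,-0.5,0,0,0.003],[20,-1,-0.5,0,0,0.003],[20,-1,-0.5,0,0,0.003],[14,-1,0,0,0,0],[5,-1,0,0,0,0],[0,0,0,0,0,0]]
  ]
}}

```text
t: 15.35
tcp_pos: [0.6056, 0.3087, 0.1943]
tcp_rot: [0.533, 0.467, -0.528, 0.468]
contact_force: [-0.2, -0.3, 0.1]
grip_width: 0.0
```

Run:
```python
from h import *
st(); print(delta([.5687,.3214,.191],toolR(-.112)))
```

```text
t 15.35 pos [0.6056 0.3087 0.1943] x [ 0.006  0.003 -1.   ] yawy -0.125 F [-0.2 -0.3  0.1] q [0.37 0.46 0.51 1.62 0.   2.07] w 0.0
(array([  3.11652398, -38.19587417,  -7.99428713]), array([-0.01323271, -0.00355759, -0.00553849]))
```

{"fn": "play_rows", "kwargs": {
  "commands": [
    [[0.5,-10,-3,-0.005,0,-0.002],[0.5,-10,-3,-0.005,0,-0.002],[0.5,-8,-2,-0.003,0,-0.002],[0,-3,0,0,0,0],[0,-2,0,0,0,0]]
  ]
}}

```text
t: 15.98
tcp_pos: [0.5724, 0.322, 0.1958]
tcp_rot: [0.529, 0.472, -0.525, 0.471]
contact_force: [0.3, -0.3, 0.2]
grip_width: -0.0001
```

Run:
```python
from h import *
st(); print(delta([.5687,.3214,.191],toolR(-.112)))
```

```text
t 15.97 pos [0.5724 0.322  0.1958] x [ 0.004  0.006 -1.   ] yawy -0.111 F [ 0.3 -0.3  0.2] q [0.41 0.39 0.43 1.6  0.   2.09] w -0.0001
(array([ 4.79921497, -3.59506619,  1.03629226]), array([ 0.00105764, -0.00608579, -0.0031254 ]))
```

{"fn": "play_rows", "kwargs": {
  "commands": [
    [[2.5,-1.5,0,0,0,0],[1.5,-1.5,0,0,0,0],[0.5,-1.5,0,0,0,0],[0,-2.9,-1.6,-0.025,0,0],[0,-2.9,-1.6,-0.025,0,0],[0,-2.9,-1.6,-0.025,0,0]]
  ]
}}

```text
t: 16.73
tcp_pos: [0.5613, 0.3263, 0.1908]
tcp_rot: [0.511, 0.49, -0.506, 0.493]
contact_force: [2.5, -1.0, -0.0]
grip_width: -0.0
```

Run:
```python
from h import *
st(); print(rel((.5687,.3214),-.112,1))
```

```text
t 16.73 pos [0.5613 0.3263 0.1908] x [ 0.007  0.002 -1.   ] yawy -0.033 F [ 2.5 -1.  -0. ] q [ 0.42  0.37  0.39  1.58 -0.    2.03] w -0.0
('fwd,out', np.float64(-7.9), np.float64(4.1), 'F', np.float64(2.6), np.float64(-0.7))
```

{"fn": "play_rows", "kwargs": {
  "commands": [
    [[0,-2.9,-1.6,-0.025,0,0],[0,-2.9,-1.6,-0.025,0,0],[0,-2.9,-1.6,-0.025,0,0],[0,-2.9,-1.6,-0.025,0,0],[0,-2.9,-1.6,-0.025,0,0],[0,-2.9,-1.6,-0.023,0,0]]
  ]
}}

```text
t: 17.48
tcp_pos: [0.5438, 0.3353, 0.1911]
tcp_rot: [0.471, 0.528, -0.465, 0.533]
contact_force: [3.4, -2.2, -0.4]
grip_width: 0.0002
```

Run:
```python
from h import *
st(); print(rel((.5687,.3214),-.112,1))
```

```text
t 17.48 pos [0.5438 0.3353 0.1911] x [ 0.011  0.001 -1.   ] yawy 0.125 F [ 3.4 -2.2 -0.4] q [ 0.45  0.33  0.35  1.57 -0.    1.9 ] w 0.0002
('fwd,out', np.float64(-26.3), np.float64(11.0), 'F', np.float64(3.6), np.float64(-1.8))
```

{"fn": "play_rows", "kwargs": {
  "commands": [
    [[0,-2,-0.7,-0.01,0,-0.001],[0,-2,0,0,0,-0.003],[0,-2,0,0,0,-0.004],[0,-2.5,0,0,0,-0.006],[0,-3,0,0,0,-0.008]]
  ]
}}

```text
t: 18.1
tcp_pos: [0.5372, 0.3367, 0.191]
tcp_rot: [0.466, 0.533, -0.464, 0.532]
contact_force: [11.1, 0.8, -3.6]
grip_width: 0.0
```

Run:
```python
from h import *
st(); print(rel((.5687,.3214),-.112,1))
```

```text
t 18.1 pos [0.5372 0.3367 0.191 ] x [-0.     0.003 -1.   ] yawy 0.135 F [11.1  0.8 -3.6] q [0.45 0.33 0.34 1.58 0.   1.89] w 0.0
('fwd,out', np.float64(-33.0), np.float64(11.7), 'F', np.float64(10.9), np.float64(2.1))
```

At the stop; hold.

{"fn": "play_rows", "kwargs": {
  "commands": [
    [[0,-3.8,0,0,0,-0.008],[0,-4,0,0,0,-0.008],[0,-4,0,0,0,-0.008],[0,-4,0,0,0,-0.008]]
  ]
}}

```text
t: 18.6
tcp_pos: [0.5371, 0.3367, 0.191]
tcp_rot: [0.467, 0.533, -0.465, 0.53]
contact_force: [12.2, 1.1, -5.3]
grip_width: 0.0005
```

Run:
```python
from h import *
st(); print(rel((.5687,.3214),-.112,1))
```

```text
t 18.6 pos [0.5371 0.3367 0.191 ] x [-0.001  0.005 -1.   ] yawy 0.132 F [12.2  1.1 -5.3] q [0.45 0.33 0.34 1.58 0.   1.89] w 0.0005
('fwd,out', np.float64(-33.1), np.float64(11.6), 'F', np.float64(12.0), np.float64(2.5))
```

{"fn": "play_rows", "kwargs": {
  "commands": [
    [[0,-4.4,0,0,0,-0.008],[0,-4.4,0,0,0,-0.008],[0,-4.4,0,0,0,-0.008],[0,-4.4,0,0,0,-0.008],[0,-4.4,0,0,0,-0.008],[0,-4.4,0,0,0,-0.008]]
  ]
}}

```text
t: 19.35
tcp_pos: [0.5372, 0.3367, 0.1911]
tcp_rot: [0.47, 0.532, -0.465, 0.529]
contact_force: [13.3, 0.1, -4.5]
grip_width: -0.0
```

Run:
```python
from h import *
st(); print(rel((.5687,.3214),-.112,1))
```

```text
t 19.35 pos [0.5372 0.3367 0.1911] x [ 0.002  0.009 -1.   ] yawy 0.125 F [13.3  0.1 -4.5] q [0.45 0.33 0.34 1.58 0.01 1.9 ] w -0.0
('fwd,out', np.float64(-33.0), np.float64(11.7), 'F', np.float64(13.2), np.float64(1.6))
```

Held firm for over a second; a couple more rows, then ease out.

{"fn": "play_rows", "kwargs": {
  "commands": [
    [[0,-4.2,0,0,0,-0.006],[0,-2,0,0,0,-0.004],[0,0,0,0,0,0],[0,2,1,0.015,0,0],[0,2.5,1.4,0.022,0,0],[0,2.5,1.4,0.022,0,0],[0,2.5,1.4,0.022,0,0],[0,2.5,1.4,0.022,0,0]]
  ]
}}

```text
t: 20.35
tcp_pos: [0.5513, 0.3318, 0.191]
tcp_rot: [0.501, 0.505, -0.492, 0.502]
contact_force: [3.3, 0.1, -1.1]
grip_width: 0.0001
```

Run:
```python
from h import *
st(); print(rel((.5687,.3214),-.112,1))
```

```text
t 20.35 pos [0.5513 0.3318 0.191 ] x [ 0.005  0.012 -1.   ] yawy 0.014 F [ 3.3  0.1 -1.1] q [0.43 0.35 0.36 1.58 0.01 1.99] w 0.0001
('fwd,out', np.float64(-18.5), np.float64(8.4), 'F', np.float64(3.3), np.float64(0.5))
```

{"fn": "play_rows", "kwargs": {
  "commands": [
    [[0,2.3,1.2,0.016,0,0],[0,2.3,1.2,0.016,0,0],[0,2.3,1.2,0.016,0,0],[0,2.3,1.2,0.016,0,0],[0,2.3,1.2,0.016,0,0],[0,2.3,1.2,0.016,0,0]]
  ]
}}

```text
t: 21.1
tcp_pos: [0.5652, 0.3252, 0.191]
tcp_rot: [0.526, 0.48, -0.517, 0.475]
contact_force: [3.6, 1.1, -0.9]
grip_width: -0.0005
```

Run:
```python
from h import *
st(); print(rel((.5687,.3214),-.112,1))
```

```text
t 21.1 pos [0.5652 0.3252 0.191 ] x [ 0.004  0.015 -1.   ] yawy -0.088 F [ 3.6  1.1 -0.9] q [0.41 0.37 0.39 1.58 0.01 2.07] w -0.0005
('fwd,out', np.float64(-3.9), np.float64(3.4), 'F', np.float64(3.4), np.float64(1.5))
```

{"fn": "play_rows", "kwargs": {
  "commands": [
    [[0,1.5,0.7,0.008,0,0],[0,1.5,0.7,0.008,0,0],[0,1.5,0.7,0.008,0,0],[0,1.5,0,0,0,0],[0,1.5,0,0,0,0],[0,1.5,0,0,0,0],[0,4,0,0,0,0],[0,10,0,0,0,0],[0,15,0,0,0,0],[0,0,0,0,0,0]]
  ]
}}

```text
t: 22.35
tcp_pos: [0.6018, 0.317, 0.19]
tcp_rot: [0.53, 0.475, -0.526, 0.467]
contact_force: [-0.0, -0.2, 0.2]
grip_width: 0.0001
```

{"fn": "play_rows", "kwargs": {
  "commands": [
    [[-20,0,0,0,0,0],[-30,0,0,0,0,0],[-30,0,0,0,0,0],[-15,0,0,0,0,0],[0,0,0,0,0,0],[0,0,0,0,0,0]]
  ]
}}

```text
t: 23.1
tcp_pos: [0.6007, 0.3158, 0.2856]
tcp_rot: [0.528, 0.476, -0.527, 0.466]
contact_force: [0.0, -0.4, -0.4]
grip_width: 0.0001
```

Run:
```python
from h import *
st(); o,w,m=lever("clutch_lever")
A=np.array([wback(w,o,(np.where(m[v])[0].max()+.5,v),.200) for v in range(195,285,10) if m[v].any()])[:,:2]; p=np.polyfit(A[:,1],A[:,0],1); print("clutch yaw",np.arctan2(-p[0],1),"x@.3045",np.polyval(p,.3045))
t=viewer.snapshot("top"); cv2.imwrite("pics/top9.png",t["image"][:,:,::-1])
```

```text
t 23.1 pos [0.6007 0.3158 0.2856] x [-0.008  0.011 -1.   ] yawy -0.114 F [ 0.  -0.4 -0.4] q [0.38 0.53 0.8  1.84 0.01 2.06] w 0.0001
clutch yaw -0.11639527652708698 x@.3045 0.5526183448064309
```

View pics/top9.png

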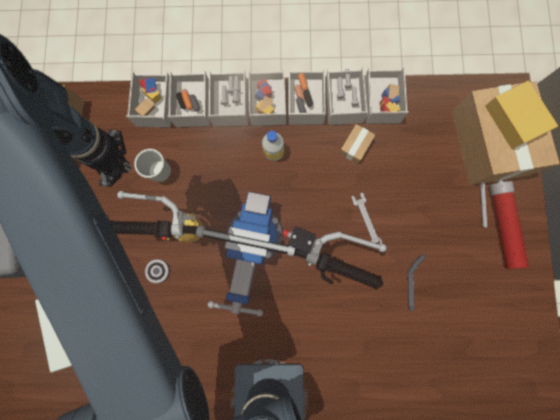

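Both levers are back at their rest positions, nothing on the bench has moved and the gripper is clear, so I'm handing the job in.

```bash
python3 -c "
from workcell import job
print(job.finish_job())"
```

```text
the job is handed in; nothing more can be done
None
```

I checked the brake lever first, then the clutch lever, and handed the job in at about 23 s. For both, I pressed the front of the blade with the backs of the shut fingers, following the lever's arc.

- **Stop and hold:** Each lever came up hard after about 30 mm. I then held it there for over a second. The push along the press direction read 10 to 14 N for the brake and 11 to 13 N for the clutch.
- **Easing out:** Both levers were let out slowly, at about 20 mm/s, and the finger force fell smoothly to zero.
- **Last checks:** The wrist camera showed both blades back at their resting lines to within about 1 mm. That check was made just after each lever was released.
- **Bench:** The final top view shows the other things on the bench where they were. The gripper was clear of everything, with contact force near zero.
- **Off plan:** While the brake was held, the tool tilted about 2.5° and the blade took 4 to 7 N of downward drag. With tilt correction from the start, the clutch hold stayed upright, though the vertical drag still read about 4 to 5 N. No check failed.

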